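# Load a tube in a drilling jig with a sprung hinged arm

### The arm

A 7-joint arm with a two-finger parallel gripper is mounted at the origin on a cart in front of the work surface, level with it; the furniture and walls round the work are solid. World frame = base frame: x ahead of the robot, y to its left, z up, the work surface at z = 0. Lengths are in m, angles in degrees, forces in N, time in s.
With the tool pointing down it reaches from about 0.4 to 0.9 m from the base axis. Payload 5.6 kg.
Tool frame: the origin (TCP) lies midway between the tips of the shut fingers; the grasp point (between the pads) lies 19 mm behind it; z points along the fingers, y is the line along which they close (so a half turn about z gives the same grasp; the last joint's range is limited). The gripper opens to 92 mm and grips with 3 to 60 N. Pads are 20 mm wide; open, the fingers measure 128 mm over their backs; the gripper's body (75 mm by 189 mm) begins 69 mm behind the grasp point.
Start: joints at [-74.141, 26.786, -0.665, 91.828, 0.344, 61.387, -3.226], TCP at [0.204, 0.617, 0.215] pointing down, gripper open.
Joint ranges: [-144.91, 144.91], [-17.63, 115.5], [-89.93, 88.59], [15.96, 139.68], [-74.01, 254.01], [8.47, 105.57], [-167.45, 167.45]. Speed limits (degrees/s): [147.25, 147.25, 180, 180, 180, 180, 180].

### API

Orientations are given as [roll, pitch, yaw] about the fixed x, y, z axes, in that order (R = Rz(yaw) Ry(pitch) Rx(roll)).
In Python, from station import status, viewer, job_done gives the robot as it stands.
- The arm moves only by the tool step_arm, never from a script. Its argument "motion" is one flat list of numbers, 6 for each row, row after row: the shift along the tool's x, y, z in m, then the turn, a rotation vector about the tool's x, y, z in degrees. In form: [x, y, z, ax, ay, az, x, y, z, ax, ay, az, ...]. A call has 1 to 20 rows; each row is the pose to reach, as a shift and turn from the pose commanded when the call began, along the tool's axes at that moment; what a row does not reach only later rows make up. A row lasts 1/12 s, in which the tool goes at most 41.7 mm and 7.16 degrees, less where a joint would pass 70% of its speed; a pose out of reach is approached as far as the arm can. A call with a gripper value outside its range is refused whole. "jaw" is the closure, from 0 (fully open) to 1 (shut), set as the call begins (left out, the last holds). The fingers move at their own pace and stop on an object; the grip force is fixed at half the most. Time passes only in rows, so rows that repeat a pose let the fingers close. It gives the time, the measured TCP pose, the force, the opening and the grip force at its end, in the units of the state.
- status.observe(): the state, without advancing time (a new reading comes with each control period).
- viewer.read_camera(name): name is "scene" or "top"; returns the picture (480x640x3 uint8, red, green, blue); there is no depth.
- viewer.camera_params(name): a dict with "vfov" (degrees; the focal length in pixels is half the picture's height over the tangent of half this angle, whatever the lens; pixels are square), "cx", "cy" (the principal point, pixels), "origin" and "attitude" of the camera in the world. Camera axes: x right, y down, z forward; pixel columns grow to the right and rows downward; lengths in m; the calibration is good to about 2 mm. A picture is of the moment at which its call begins. camera_params takes no time and is no camera call.
- job_done(): hands the job in; it is judged then, once.
The state is a dict: "t": time; "joints": joint angles; "qvel": joint speeds; "joint_torque": joint torques, N m; "ee_pos": TCP position; "tool_rot": TCP orientation; "wrist_force": force on the tool from outside, world axes, zero at the start; "moment": the same for the moment, N m; "gripper_width": finger opening in m; "finger_force": force on a finger pad.
Only numpy, scipy, OpenCV 4.12 (cv2) and the standard library are available. Lean on these libraries where they do the work, as an engineer would, in place of code of your own. Each camera call takes 0.05 s, during which the arm holds its last target. There are 200 camera calls.

### The job

Load the cross-hole drilling jig: swing its sprung arm up by its black grip until it snaps past the roller catch and stays open by itself, then lay the loose aluminium pipe sleeve gently in the two V-rests with its end up against the stop plate. Then pull the arm back out of the catch and ease it down by the grip until it rests on the sleeve, never letting it fly back, since the steel drill bush would dent the tube. Leave the elbow, the tape roll and the screw jar where they are.

Things in the scene. Friction and masses are not known exactly. Their poses are not given: they have to be found in the camera images.
- jig: Cross-hole drilling jig screwed to the bench: grey base plate, top 12 mm above the bench, x = -78 to +192 mm, y +-55 mm, with V-rests, stop plate, hinge and catch. Origin on the bench top straight below cradle; x runs along the jig from its open end (grip side) to the stop plate and hinge, z up. Hinge cheeks and catch reach 97 mm above the bench.
- cradle (a point): Where the middle of the seated sleeve's axis lies, 48 mm above the bench; the sleeve lies along x (axes as jig). Two upward V-rests of angle steel (16 mm long in x, 42 mm wide at the top, edges 45 mm above the bench) stand at x = -36 and +36 mm, leaving 56 mm free between them for the fingers, down to the base plate.
- stop_face (a point): Centre of the face of the steel stop plate, which looks to the jig's -x: 55 mm beyond cradle in x, so a seated sleeve (110 mm) touches it. The plate is 46 mm wide and its top is 58 mm above the bench.
- leaf_hinge (a point): Centre of the arm's hinge pin, x = +100 mm, y = 0 in the jig's frame, 81 mm above the bench. The hinge axis is the jig's y. The arm is a 26 mm wide steel bar with a drill bush under it that bears on the middle of the sleeve.
- knob (a point): Centre of the black barrel grip at the arm's free end: 32 mm across, 40 mm long along the jig's y (parallel to the hinge axis) with flat ends, 190 mm from the hinge axis. Pinched from above by its ends it turns between the pads as the arm swings. With leaf = a it is at x = 100 - 190 cos(a - 0.048), z = 81 + 190 sin(a - 0.048) mm in the jig's frame (z 72 mm shut, 271 mm in the catch).
- leaf (a joint): Angle of the sprung arm (rad): 0 = down, jig empty (start); about 0.08 = bearing on a seated sleeve; about 1.65 = open, held by the roller catch; end of travel 1.74. A spring pulls it down everywhere (at the grip 3 to 5 N); let go outside the catch it slams down. Flying back means faster than 2.5 rad/s downward (0.48 m/s at the grip).
- catch (a point): The sprung roller of the catch, behind the hinge (at rest). Going up, the arm meets it at leaf = 1.2, where it takes about 15 N at the grip to go on; past about 1.58 it snaps in by itself, to 1.65. To leave, pull the grip forward with about 5 N; below about 1.5 the roller and the spring drive the arm forward (up to 15 N at the grip until 1.2), so it must be held.
- sleeve_mid (a point): Middle of the axis of the aluminium pipe sleeve, a plain straight tube lying loose on the bench: outside diameter 34 mm, bore 20 mm, length 110 mm, 0.06 to 0.1 kg; this point is 17 mm above the bench. Its z axis runs along the tube; both ends are alike. It can roll when pushed.
- sleeve: The same sleeve; the origin is the centre of one end face, z along the tube.
- elbow: Bystander: grey aluminium pipe elbow lying flat, 87 x 87 x 49 mm; origin at the centre of its underside.
- tape: Bystander: roll of tape lying flat, 100 mm across, 24 mm high; origin at the centre of its underside.
- jar: Bystander: screw jar with a black lid, 49 mm across, 51 mm high; origin at the centre of its underside.

How it is judged:
By the outcome, as a careful person would: the job done as asked, in the order asked, and still so for the second after the job is handed in, with the robot touching nothing.
It also fails if it takes over 72 s, if anything falls off the work surface, if the arm or the gripper's body presses on something with over 40 N, if the wrist force passes 120 N, or if a joint passes its speed limit or range.

## Working session

There is one attempt and no reset: what is moved stays moved. The work goes in short steps, Python scripts to look and compute and a tool call to move; the robot and the scene stay as the last step left them, time stands still between calls to the robot, and variables do not carry over. Pictures are saved under pics/ and viewed, at most 10 in all, crops included, and the job is handed in when it is done.

Besides the shell and the picture viewer there is one more tool, called after ">>>" as name(argument=value, ...) on one line, values as JSON. step_arm: Moves the arm, as the interface text tells. Its arguments: {"type":"object","properties":{"motion":{"type":"array"},"jaw":{"type":"number"}},"required":["motion"]}

```bash
ls; mkdir -p pics; python3 - <<'E'
from station import status, viewer
import cv2
for n in("scene","top"):
    im=viewer.read_camera(n); cv2.imwrite(f"pics/{n}0.png",im[:,:,::-1]); print(n,viewer.camera_params(n))
print(status.observe())
E
```

```text
pics
scene {'vfov': 50.246535278045926, 'cx': 323.27378461451946, 'cy': 233.8189592860863, 'origin': array([-0.01005154,  0.51288639,  0.60862507]), 'attitude': array([-1.27691232e+02,  6.82170230e-02, -1.19055739e+02])}
top {'vfov': 47.04391102033559, 'cx': 319.59020698516485, 'cy': 237.68353477538727, 'origin': array([0.51881329, 0.17849033, 1.00230464]), 'attitude': array([-174.87907105,   -0.20265902,  -90.2332362 ])}
{'t': 0.1, 'joints': array([-74.13942333,  26.82930096,  -0.66606945,  91.87501935,
         0.34337766,  61.38538474,  -3.22530941]), 'qvel': array([-0.02119775, -0.10479112,  0.01502921, -0.02335685,  0.08343811,
        0.08641497, -0.02278504]), 'joint_torque': array([ 1.20214172e-03, -5.21648169e+01, -1.24823581e-02, -2.44366693e+01,
       -5.67908131e-02,  1.39786152e-02,  3.55891734e-05]), 'ee_pos': array([0.20424412, 0.61653723, 0.21375884]), 'tool_rot': array([-1.79912457e+02,  5.50502332e-03,  1.61673405e+02]), 'wrist_force': array([ 0.45399253, -0.43556384,  0.05507157]), 'moment': array([ 0.07306809, -0.02545598,  0.01879862]), 'finger_force': 0.0, 'gripper_width': 0.09193319321530066}
```

View pics/top0.png

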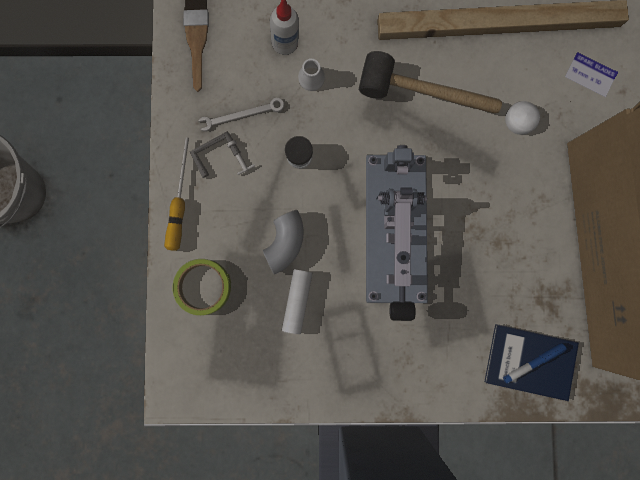

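View pics/scene0.png

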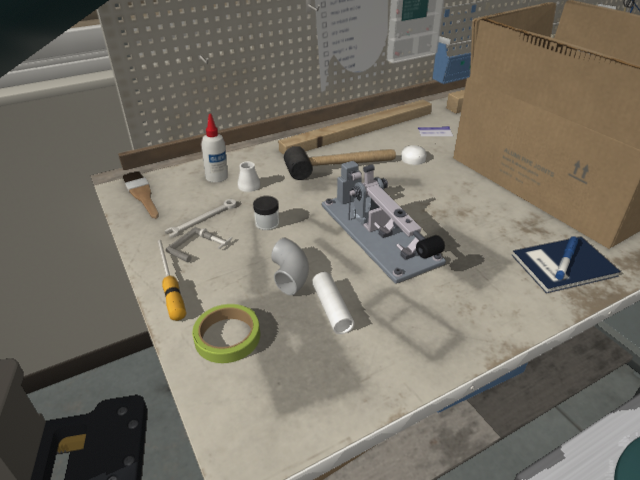

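The top view shows the jig base at about (366–428, 154–303), the grip at (402,311), and the sleeve from (300,271) to (292,332). The elbow is right beside the sleeve's upper end. I'll measure more closely.

```bash
cat > h.py <<'E'
import numpy as np, cv2
from scipy.spatial.transform import Rotation as R
from station import status, viewer
def cam(n):
    p=viewer.camera_params(n); f=240/np.tan(np.radians(p['vfov']/2))
    return p['cx'],p['cy'],f,p['origin'],R.from_euler('xyz',p['attitude'],degrees=True).as_matrix()
def p2w(n,u,v,z):
    cx,cy,f,o,M=cam(n); d=M@np.array([(u-cx)/f,(v-cy)/f,1]); return o+d*(z-o[2])/d[2]
def w2p(n,P):
    cx,cy,f,o,M=cam(n); q=(np.atleast_2d(P)-o)@M; return np.c_[q[:,0]/q[:,2]*f+cx,q[:,1]/q[:,2]*f+cy]
def jig(o,yaw,P):
    P=np.atleast_2d(P).astype(float)/1000; c,s=np.cos(yaw),np.sin(yaw)
    return np.c_[o[0]+c*P[:,0]-s*P[:,1],o[1]+s*P[:,0]+c*P[:,1],P[:,2]]
E
python3 - <<'E'
from h import *
im=cv2.imread("pics/top0.png")
cv2.imwrite("pics/crop.png",cv2.resize(im[145:345,245:445],None,fx=3,fy=3,interpolation=cv2.INTER_CUBIC))
# sleeve mask
g=im.min(2); sub=np.zeros_like(g); sub[260:340,275:315]=(g[260:340,275:315]>175)
n,l,s,c=cv2.connectedComponentsWithStats(sub); k=1+np.argmax(s[1:,4]); m=(l==k).astype('u1')
r=cv2.minAreaRect(cv2.findContours(m,0,1)[0][0]); print(s[k],r, cv2.boxPoints(r))
for q in cv2.boxPoints(r): print(p2w("top",*q,.017))
E
```

```text
Traceback (most recent call last):
ValueError: attempt to get argmax of an empty sequence
```

View pics/crop.png

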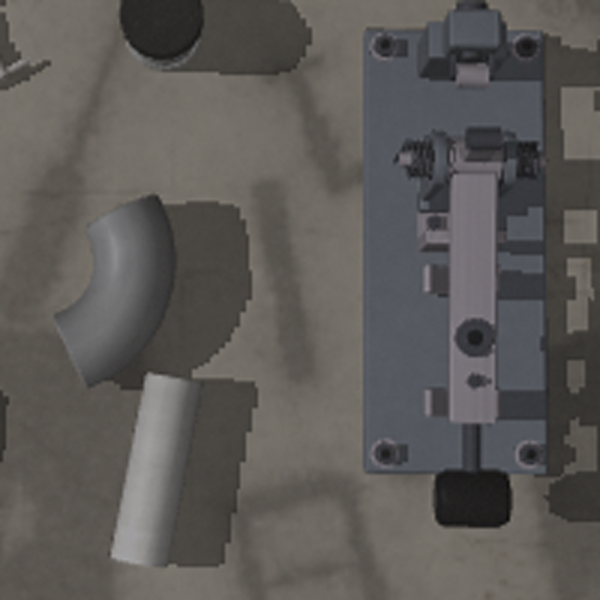

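The crop shows base corners at (364,28), (544,30), (364,472) and (548,474). The sleeve ends are centred at (173,376) and (138,562), and the grip is at (473,499).

```bash
python3 - <<'E'
from h import *
from scipy.optimize import least_squares
T=lambda u,v:(245+(u-1)/3,145+(v-1)/3)
C=np.array([T(364,28),T(544,30),T(364,472),T(548,474)])
B=[[192,55,12],[192,-55,12],[-78,55,12],[-78,-55,12]]
for c in C: print(p2w("top",*c,.012))
f=lambda x:(w2p("top",jig(x[:2],x[2],B))-C).ravel()
s=least_squares(f,[.45,.04,0]);print("jig",s.x,s.fun.round(1))
print("knob",jig(s.x[:2],s.x[2],[-89.8,0,72]),"obs",p2w("top",*T(473,499),.072), "bush hole",jig(s.x[:2],s.x[2],[0,0,90]),p2w("top",*T(475,338),.09))
a=p2w("top",*T(173,376.5),.017);b=p2w("top",*T(138.5,562),.017)
print(a,b,np.linalg.norm(a-b),(a+b)/2,np.degrees(np.arctan2(*(a-b)[1::-1])))
# scene overlay check
im=cv2.imread("pics/scene0.png")
P=np.vstack([jig(s.x[:2],s.x[2],B+[[-89.8,20,72],[-89.8,-20,72],[100,0,81]]),[a],[b]])
for q in w2p("scene",P): cv2.circle(im,tuple(int(v) for v in q.round()),2,(0,0,255),-1)
cv2.imwrite("pics/ov.png",cv2.resize(im[140:360,240:480],None,fx=2.5,fy=2.5))
E
```

```text
[0.760868   0.08913318 0.012     ]
[ 0.75927494 -0.02063645  0.012     ]
[0.49196336 0.09224876 0.012     ]
[ 0.49032427 -0.01728784  0.012     ]
jig [ 0.56863834  0.03657078 -0.01244034] [-0.  -0.2  0.1 -0.4 -0.2  0.4  0.1  0.2]
knob [[0.47884529 0.0376879  0.072     ]] obs [0.47835902 0.03677407 0.072     ] bush hole [[0.56863834 0.03657078 0.09      ]] [0.56735197 0.03686954 0.09      ]
[0.54901486 0.2056779  0.017     ] [0.43999059 0.22613238 0.017     ] 0.11092644165635049 [0.49450272 0.21590514 0.017     ] -10.625963662987752
```

View pics/ov.png

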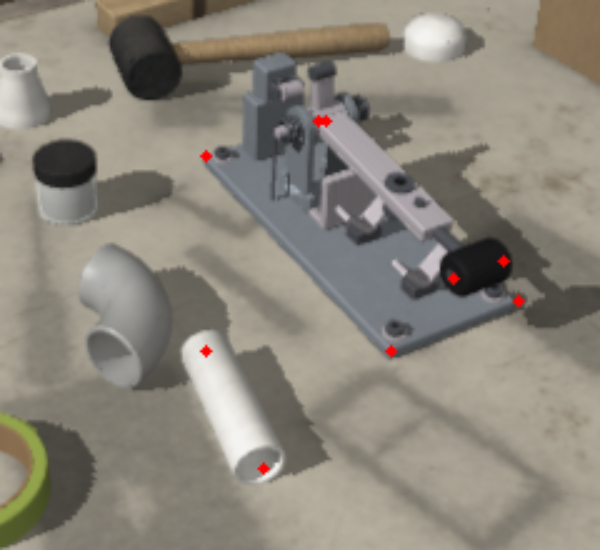

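The overlay agrees in both cameras. The sleeve measures 111 mm (110 expected) and the grip is within 1 mm of the model. Next I'll move above the grip.

```bash
cat >> h.py <<'E'
J=np.array([.5683,.0367]); YAW=-0.0124
def delta(xyz,yaw,cur=None):
    s=status.observe(); p=s['ee_pos'] if cur is None else np.array(cur[:3])
    M=R.from_euler('xyz',s['tool_rot'] if cur is None else cur[3:],degrees=True)
    d=M.inv().apply(np.array(xyz)-p); r=(M.inv()*R.from_euler('xyz',[180,0,yaw],degrees=True)).as_rotvec(degrees=True)
    print('t',s['t'],'tool shift',d.round(4),'turn',r.round(2),'F',s['wrist_force'].round(1),'w',s['gripper_width'].round(4))
E
python3 -c "
from h import *
delta([.4786,.0373,.14],179.3)"
```

```text
Traceback (most recent call last):
  File "h.py", line 19, in delta
    print('t',s['t'],'tool shift',d.round(4),'turn',r.round(2),'F',s['wrist_force'].round(1),'w',s['gripper_width'].round(4))
                                                                                                 ^^^^^^^^^^^^^^^^^^^^^^^^
AttributeError: 'float' object has no attribute 'round'
```

```bash
sed -i "s/s\['gripper_width'\].round(4)/s['gripper_width']/" h.py; python3 -c "
from h import *
delta([.4786,.0373,.14],179.3)"
```

```text
t 0.1 tool shift [-0.4426 -0.4635  0.0745] turn [-9.000e-02 -1.000e-02 -1.763e+01] F [ 0.5 -0.4  0.1] w 0.09193319321530066
```

>>> step_arm(motion=[-0.01,-0.01,0,0,0,-0.5,-0.03,-0.032,0,0,0,-1.3,-0.055,-0.058,0,0,0,-2.3,-0.08,-0.084,0,0,0,-3.3,-0.105,-0.11,0,0,0,-4.3,-0.13,-0.136,0,0,0,-5.3,-0.155,-0.162,0,0,0,-6.3,-0.18,-0.188,0,0,0,-7.3,-0.205,-0.214,0,0,0,-8.3,-0.23,-0.24,0,0,0,-9.3,-0.255,-0.266,0.005,0,0,-10.3,-0.28,-0.292,0.01,0,0,-11.3,-0.305,-0.318,0.02,0,0,-12.3,-0.33,-0.344,0.03,0,0,-13.3,-0.355,-0.37,0.04,0,0,-14.3,-0.38,-0.396,0.05,0,0,-15.3,-0.403,-0.42,0.06,0,0,-16.3,-0.423,-0.442,0.068,0,0,-17,-0.436,-0.456,0.072,0,0,-17.4,-0.4426,-0.4635,0.0745,0,0,-17.6], jaw=0)

```text
t: 1.77
ee_pos: [0.4791, 0.0346, 0.1393]
tool_rot: [-179.9, -0.1, 179.1]
wrist_force: [-0.1, 0.3, -0.0]
gripper_width: 0.0918
finger_force: 0.0
```

```bash
python3 -c "
from h import *
delta([.4786,.0373,.053],179.3); s=status.observe(); print(s['ee_pos'],s['tool_rot'],s['joints'].round(1))"
```

```text
t 1.7667 tool shift [0.0005 0.0028 0.0863] turn [-0.08 -0.05 -0.24] F [-0.1  0.3 -0. ] w 0.09179928499919801
[0.47912505 0.03463649 0.13927728] [-1.79920970e+02 -5.07913500e-02  1.79058315e+02] [-21.8  16.4  15.8 119.7  -6.2  44.6  86.9]
```

>>> step_arm(motion=[0,0.0005,0.015,0,0,0,0,0.0005,0.035,0,0,0,0,0.0005,0.055,0,0,0,0,0.0005,0.07,0,0,0,0,0.0005,0.08,0,0,0,0,0.0005,0.0855,0,0,0,0,0.0005,0.0855,0,0,0,0,0.0005,0.0855,0,0,0])

```text
t: 2.43
ee_pos: [0.479, 0.0384, 0.0548]
tool_rot: [180.0, 0.0, 179.3]
wrist_force: [-0.3, -0.5, -0.8]
gripper_width: 0.092
finger_force: 0.0
```

```bash
python3 -c "
from h import *
delta([.4786,.0373,.053],179.3)
im=viewer.read_camera('scene'); cv2.imwrite('pics/s1.png',cv2.resize(im[140:360,300:540,::-1],None,fx=2.5,fy=2.5))"
```

```text
t 2.4333 tool shift [ 0.0004 -0.0011  0.0018] turn [ 0.    0.01 -0.03] F [-0.3 -0.5 -0.8] w 0.09198597261297058
```

View pics/s1.png

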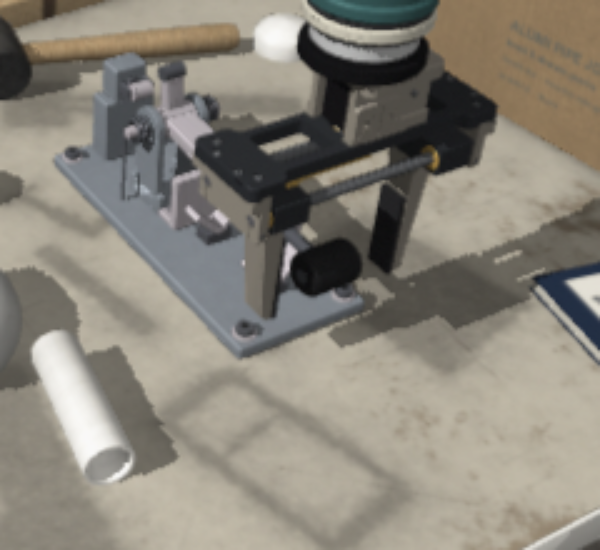

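The fingers straddle the grip correctly, with one at each end. Closing.

>>> step_arm(motion=[0,-0.001,0.001,0,0,0,0,-0.001,0.001,0,0,0,0,-0.001,0.001,0,0,0,0,-0.001,0.001,0,0,0,0,-0.001,0.001,0,0,0,0,-0.001,0.001,0,0,0,0,-0.001,0.001,0,0,0], jaw=1)

```text
t: 3.07
ee_pos: [0.4788, 0.0374, 0.0536]
tool_rot: [180.0, 0.0, 179.3]
wrist_force: [-0.6, -0.3, 0.3]
gripper_width: 0.0473
finger_force: 0.0
```

>>> step_arm(motion=[0,0,0,0,0,0,0,0,0,0,0,0,0,0,0,0,0,0,0,0,0,0,0,0])

```text
t: 3.4
ee_pos: [0.4788, 0.0384, 0.0536]
tool_rot: [179.9, 0.0, 179.3]
wrist_force: [-0.3, 5.8, -0.0]
gripper_width: 0.0399
finger_force: 30.0
```

```bash
python3 -c "
import numpy as np
for a in list(np.arange(0,1.72,.05)): print('%.2f %.1f %.1f'%(a,-190*(np.cos(.048)-np.cos(a-.048)),-190*(np.sin(a-.048)+np.sin(.048))),end=' | ')"
```

```text
0.00 -0.0 -0.0 | 0.05 0.2 -9.5 | 0.10 -0.0 -19.0 | 0.15 -0.8 -28.5 | 0.20 -2.0 -37.9 | 0.25 -3.6 -47.2 | 0.30 -5.8 -56.5 | 0.35 -8.4 -65.6 | 0.40 -11.4 -74.6 | 0.45 -14.9 -83.5 | 0.50 -18.9 -92.1 | 0.55 -23.2 -100.5 | 0.60 -28.0 -108.8 | 0.65 -33.2 -116.7 | 0.70 -38.8 -124.4 | 0.75 -44.7 -131.8 | 0.80 -51.0 -138.9 | 0.85 -57.7 -145.7 | 0.90 -64.7 -152.1 | 0.95 -72.0 -158.2 | 1.00 -79.6 -163.9 | 1.05 -87.4 -169.2 | 1.10 -95.6 -174.1 | 1.15 -103.9 -178.6 | 1.20 -112.5 -182.7 | 1.25 -121.3 -186.3 | 1.30 -130.2 -189.5 | 1.35 -139.3 -192.3 | 1.40 -148.5 -194.6 | 1.45 -157.9 -196.4 | 1.50 -167.3 -197.8 | 1.55 -176.7 -198.7 | 1.60 -186.2 -199.1 | 1.65 -195.7 -199.0 | 1.70 -205.2 -198.5 |
```

>>> step_arm(motion=[0,0.001,-0.004,0,0,0,0,0.001,-0.0095,0,0,0,0,0.001,-0.019,0,0,0,-0.0008,0.001,-0.0285,0,0,0,-0.002,0.001,-0.0379,0,0,0,-0.0036,0.001,-0.0472,0,0,0,-0.0058,0.001,-0.0565,0,0,0,-0.0084,0.001,-0.0656,0,0,0,-0.0114,0.001,-0.0746,0,0,0,-0.0149,0.001,-0.0835,0,0,0,-0.0189,0.001,-0.0921,0,0,0,-0.0232,0.001,-0.1005,0,0,0,-0.028,0.001,-0.1088,0,0,0,-0.0332,0.001,-0.1167,0,0,0,-0.0388,0.001,-0.1244,0,0,0,-0.0447,0.001,-0.1318,0,0,0,-0.051,0.001,-0.1389,0,0,0,-0.0577,0.001,-0.1457,0,0,0,-0.0647,0.001,-0.1521,0,0,0,-0.072,0.001,-0.1582,0,0,0])

```text
t: 5.07
ee_pos: [0.5496, 0.0376, 0.2119]
tool_rot: [180.0, -0.2, 179.3]
wrist_force: [-3.5, 4.1, -6.8]
gripper_width: 0.0399
finger_force: 30.0
```

>>> step_arm(motion=[-0.0076,0,-0.0057,0,0,0,-0.0154,0,-0.011,0,0,0,-0.0236,0,-0.0159,0,0,0,-0.0319,0,-0.0204,0,0,0,-0.0405,0,-0.0245,0,0,0,-0.0493,0,-0.0281,0,0,0,-0.0582,0,-0.0313,0,0,0,-0.0673,0,-0.0341,0,0,0,-0.0765,0,-0.0364,0,0,0,-0.0859,0,-0.0382,0,0,0,-0.0953,0,-0.0396,0,0,0,-0.1047,0,-0.0405,0,0,0,-0.1142,0,-0.0409,0,0,0,-0.12,0,-0.0409,0,0,0,-0.1237,0,-0.0408,0,0,0,-0.125,0,-0.0408,0,0,0,-0.125,0,-0.0408,0,0,0])

```text
t: 6.48
ee_pos: [0.6771, 0.0361, 0.2539]
tool_rot: [180.0, 0.2, 179.3]
wrist_force: [1.5, 4.2, 3.7]
gripper_width: 0.0397
finger_force: 30.0
```

```bash
python3 -c "
from h import *
a=1.602; k=jig(J,YAW,[100-190*np.cos(a),0,81+190*np.sin(a)-19])[0]; print(k); delta(k,179.3)
im=viewer.read_camera('scene'); cv2.imwrite('pics/s2.png',cv2.resize(im[40:280,260:540,::-1],None,fx=2.2,fy=2.2))"
```

```text
[0.67421959 0.03538653 0.25190751]
t 6.4833 tool shift [ 0.0029 -0.0008  0.002 ] turn [ 0.03  0.2  -0.02] F [1.5 4.2 3.7] w 0.03967963761611193
```

View pics/s2.png

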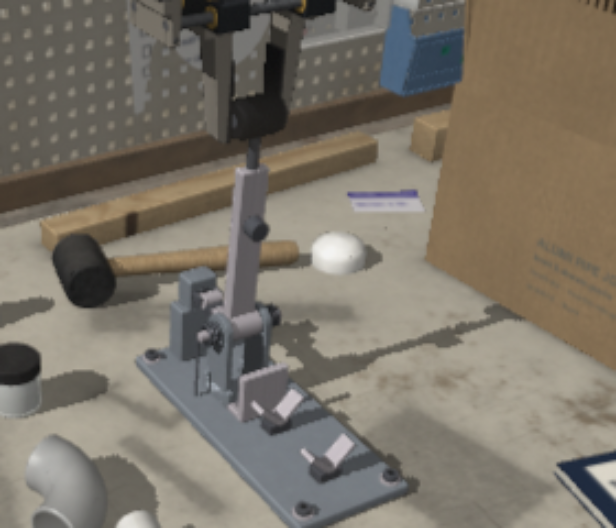

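The arm is upright with its tail against the catch roller, and the measured x matches leaf ≈1.65–1.66. I'll release it and lift away.

>>> step_arm(motion=[0,0,0,0,0,0,0,0,0,0,0,0,0,0,0,0,0,0,0,0,0,0,0,0,0,0,0,0,0,0,0,0,-0.01,0,0,0,0,0,-0.03,0,0,0,0,0,-0.06,0,0,0,0,0,-0.075,0,0,0,0,0,-0.075,0,0,0], jaw=0)

```text
t: 7.37
ee_pos: [0.6777, 0.0355, 0.3329]
tool_rot: [180.0, 0.5, 179.3]
wrist_force: [-0.1, -0.5, 0.9]
gripper_width: 0.092
finger_force: 0.0
```

```bash
python3 -c "
from h import *
im=viewer.read_camera('scene'); cv2.imwrite('pics/s3.png',cv2.resize(im[40:280,260:540,::-1],None,fx=2.2,fy=2.2))
m=np.array([.4945,.2159]); print(R.from_euler('z',179.3,degrees=True).inv().apply([0,0,0])); delta([*m,.1],169.4); delta([*m,.003],169.4)
print(status.observe()['ee_pos'])"
```

```text
[0. 0. 0.]
t 7.4167 tool shift [0.1857 0.1778 0.2295] turn [0.05 0.26 9.86] F [-0.9  0.5 -0.4] w 0.09166351491920319
t 7.4167 tool shift [0.1861 0.1778 0.3265] turn [0.05 0.26 9.86] F [-0.9  0.5 -0.4] w 0.09166351491920319
[0.67679396 0.03559978 0.33031948]
```

View pics/s3.png

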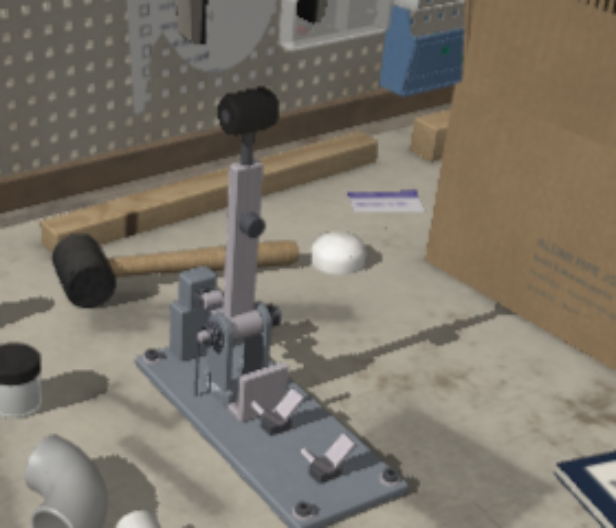

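The arm stays open by itself, with the grip at about (248,110) in the crop. Next, the sleeve.

>>> step_arm(motion=[0.008,0.007,0,0,0,0.5,0.022,0.02,0,0,0,1,0.042,0.04,0,0,0,2,0.062,0.06,0.005,0,0,3.5,0.082,0.08,0.015,0,0,5,0.102,0.1,0.03,0,0,6.5,0.122,0.12,0.05,0,0,8,0.142,0.14,0.07,0,0,9,0.16,0.155,0.09,0,0,9.5,0.173,0.167,0.11,0,0,9.9,0.181,0.174,0.13,0,0,9.9,0.1857,0.1778,0.155,0,0,9.9,0.1857,0.1778,0.18,0,0,9.9,0.1857,0.1778,0.2,0,0,9.9,0.1857,0.1778,0.22,0,0,9.9,0.1857,0.1778,0.229,0,0,9.9,0.1857,0.1778,0.23,0,0,9.9,0.1857,0.1778,0.23,0,0,9.9,0.1857,0.1778,0.23,0,0,9.9])

```text
t: 9.0
ee_pos: [0.4926, 0.2163, 0.0983]
tool_rot: [180.0, 0.0, 169.4]
wrist_force: [0.6, 0.2, 0.9]
gripper_width: 0.0918
finger_force: 0.0
```

```bash
python3 -c "
from h import *
delta([.4945,.2159,.003],169.4)
print(status.observe()['ee_pos'])"
```

```text
t 9.0 tool shift [-0.0018 -0.0001  0.0953] turn [ 0.04  0.05 -0.03] F [0.6 0.2 0.9] w 0.09178041171980485
[0.49264925 0.21628473 0.09832379]
```

>>> step_arm(motion=[-0.0015,0,0.01,0,0,0,-0.0015,0,0.03,0,0,0,-0.0015,0,0.05,0,0,0,-0.0015,0,0.07,0,0,0,-0.0015,0,0.085,0,0,0,-0.0015,0,0.092,0,0,0,-0.0015,0,0.094,0,0,0,-0.0015,0,0.094,0,0,0])

```text
t: 9.67
ee_pos: [0.4941, 0.2157, 0.0036]
tool_rot: [180.0, 0.0, 169.4]
wrist_force: [0.0, -0.6, 0.2]
gripper_width: 0.092
finger_force: 0.0
```

>>> step_arm(motion=[0,0,0,0,0,0,0,0,0,0,0,0,0,0,0,0,0,0,0,0,0,0,0,0,0,0,0,0,0,0,0,0,0,0,0,0,0,0,0,0,0,0,0,0,0,0,0,0,0,0,0,0,0,0,0,0,0,0,0,0,0,0,0,0,0,0,0,0,0,0,0,0], jaw=1)

```text
t: 10.67
ee_pos: [0.4939, 0.2158, 0.0036]
tool_rot: [180.0, 0.0, 169.4]
wrist_force: [0.5, 0.4, -0.1]
gripper_width: 0.0334
finger_force: 30.0
```

```bash
python3 -c "
from h import *
delta([.4945,.2159,.003],169.4)
im=viewer.read_camera('scene'); cv2.imwrite('pics/s4.png',cv2.resize(im[180:400,200:440,::-1],None,fx=2.5,fy=2.5))"
```

```text
t 10.6667 tool shift [-0.0006  0.0002  0.0006] turn [ 0.01  0.01 -0.02] F [ 0.5  0.4 -0.1] w 0.03339609106097489
```

View pics/s4.png

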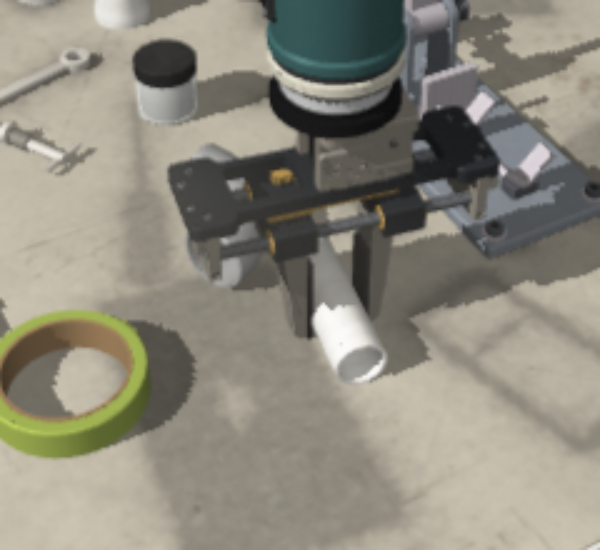

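>>> step_arm(motion=[0,0,-0.005,0,0,0,0,0,-0.02,0,0,0,0,0,-0.04,0,0,0,0,0,-0.06,0,0,0,0,0,-0.08,0,0,0,0,0,-0.1,0,0,0,0,0,-0.113,0,0,0,0,0,-0.116,0,0,0,0,0,-0.116,0,0,0])

```text
t: 11.47
ee_pos: [0.4943, 0.2159, 0.1206]
tool_rot: [179.9, 0.1, 169.4]
wrist_force: [0.3, 0.7, -0.5]
gripper_width: 0.0332
finger_force: 30.0
```

```bash
python3 -c "
from h import *
s=status.observe();print(s['finger_force'])
k=jig(J,YAW,[-5.5,0,118])[0]; delta(k,179.3)
im=viewer.read_camera('scene'); cv2.imwrite('pics/s5.png',im[:,:,::-1])"
```

```text
29.992294839466922
t 11.4667 tool shift [-0.1004 -0.1635  0.0025] turn [ 0.07  0.09 -9.93] F [ 0.3  0.7 -0.5] w 0.033247547482809364
```

>>> step_arm(motion=[-0.004,-0.006,0,0,0,-0.4,-0.012,-0.02,0,0,0,-1.2,-0.022,-0.036,0,0,0,-2.2,-0.032,-0.052,0,0,0,-3.2,-0.042,-0.068,0,0,0,-4.2,-0.052,-0.085,0,0,0,-5.2,-0.062,-0.101,0,0,0,-6.2,-0.072,-0.117,0,0,0,-7.2,-0.082,-0.133,0,0,0,-8.2,-0.09,-0.147,0,0,0,-9,-0.096,-0.156,0.001,0,0,-9.6,-0.0995,-0.162,0.002,0,0,-9.9,-0.1004,-0.1635,0.002,0,0,-9.9,-0.1004,-0.1635,0.002,0,0,-9.9,-0.1004,-0.1635,0.002,0,0,-9.9])

```text
t: 12.77
ee_pos: [0.5619, 0.0372, 0.1171]
tool_rot: [180.0, -0.1, 179.3]
wrist_force: [-0.2, 0.1, -1.2]
gripper_width: 0.0336
finger_force: 30.0
```

```bash
python3 -c "
from h import *
k=jig(J,YAW,[-4.5,0,0])[0]; delta([*k[:2],.0375],179.3)
im=viewer.read_camera('top'); c=im[150:330,330:470,::-1]; cv2.imwrite('pics/t6.png',cv2.resize(c,None,fx=3.3,fy=3.3))"
```

```text
t 12.7667 tool shift [-0.002  -0.0004  0.0796] turn [ 0.01 -0.06  0.01] F [-0.2  0.1 -1.2] w 0.03359142128830398
```

View pics/t6.png

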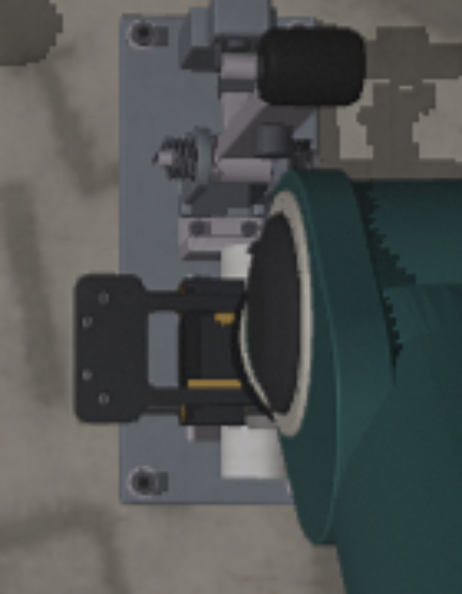

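The sleeve is held level, aligned and above the rests, with its front end just short of the stop plate. The wrist is about 25 mm clear of the raised grip. Lowering.

>>> step_arm(motion=[0,0,0.005,0,0,0,-0.001,0,0.018,0,0,0,-0.001,0,0.033,0,0,0,-0.001,0,0.048,0,0,0,-0.001,0,0.06,0,0,0,-0.001,0,0.068,0,0,0,-0.001,0,0.073,0,0,0,-0.001,0,0.076,0,0,0,-0.001,0,0.078,0,0,0,-0.001,0,0.0785,0,0,0,-0.001,0,0.0785,0,0,0])

```text
t: 13.73
ee_pos: [0.5637, 0.0365, 0.0395]
tool_rot: [180.0, 0.0, 179.3]
wrist_force: [1.0, 0.6, -0.9]
gripper_width: 0.0336
finger_force: 30.0
```

>>> step_arm(motion=[0,0,0.001,0,0,0,0,0,0.002,0,0,0,0,0,0.003,0,0,0,0,0,0.0035,0,0,0,0,0,0.004,0,0,0,0,0,0.004,0,0,0])

```text
t: 14.23
ee_pos: [0.5636, 0.0368, 0.0353]
tool_rot: [180.0, 0.0, 179.3]
wrist_force: [-0.3, 1.4, 0.0]
gripper_width: 0.0337
finger_force: 30.0
```

>>> step_arm(motion=[0,0,0.0005,0,0,0,0,0,0.001,0,0,0,0,0,0.0013,0,0,0,0,0,0.0013,0,0,0])

```text
t: 14.57
ee_pos: [0.5638, 0.0373, 0.0347]
tool_rot: [179.9, 0.0, 179.3]
wrist_force: [-2.1, 1.8, 7.2]
gripper_width: 0.0334
finger_force: 30.0
```

Contact came at the height I predicted. I'll ease the pressure a little, then slide it to the stop.

>>> step_arm(motion=[0,0,-0.0005,0,0,0,-0.001,0,-0.0007,0,0,0,-0.002,0,-0.0007,0,0,0,-0.003,0,-0.0007,0,0,0,-0.0035,0,-0.0007,0,0,0,-0.0035,0,-0.0007,0,0,0])

```text
t: 15.07
ee_pos: [0.5643, 0.0375, 0.0345]
tool_rot: [179.9, -0.3, 179.3]
wrist_force: [-8.0, 2.6, 10.5]
gripper_width: 0.0336
finger_force: 30.0
```

```bash
python3 - <<'E'
from h import *
print("t6 rear",p2w("top",330+250/3.3,150+478/3.3,.130),"tcp .5619 => centre offset", p2w("top",330+250/3.3,150+478/3.3,.130)[0]+.055-.5619)
im=viewer.read_camera('top'); cv2.imwrite('pics/t7.png',cv2.resize(im[190:330,340:470,::-1],None,fx=4,fy=4,interpolation=cv2.INTER_CUBIC))
for z,n in((.048,'seat'),): 
    for x in(-55,55): print(x,w2p('top',jig(J,YAW,[x,0,48])))
print(im[280:305,400:410].mean(1).mean(1).round())
print(status.observe()['moment'])
E
```

```text
t6 rear [0.50609047 0.03977379 0.13      ] tcp .5619 => centre offset -0.000809525759216112
-55 [[399.49688487 289.97018633]]
55 [[399.20573977 226.53463549]]
[ 72.  75.  81.  82.  83.  86.  90.  91.  93.  96.  99. 101.  93.  78.
  77.  78.  79.  81.  83.  84.  87.  89.  84. 117. 121.]
[0.65390636 1.74421055 0.17844625]
```

View pics/t7.png

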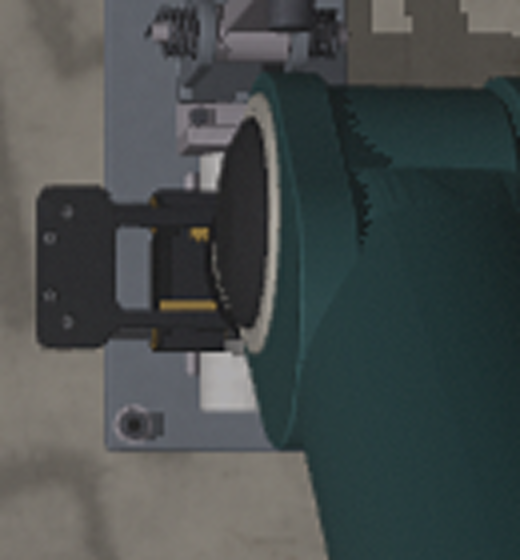

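The sleeve's rear end is at row 292.5, and it would be at 290 if seated. So it is about 4 mm short, with friction from the downward preload holding it. I'll relieve the vertical force first.

>>> step_arm(motion=[0,0,-0.0007,0,0,0,0,0,-0.0012,0,0,0,0,0,-0.0015,0,0,0,0,0,-0.0015,0,0,0])

```text
t: 15.45
ee_pos: [0.5671, 0.0363, 0.0359]
tool_rot: [-180.0, 0.0, 179.3]
wrist_force: [-0.2, 1.0, -0.3]
gripper_width: 0.0336
finger_force: 30.0
```

```bash
python3 - <<'E'
from h import *
for y in (0,15): print(w2p('top',jig(J,YAW,[[55,y,58],[55,y,65],[-55,y,65],[-55,y,48]])).round(1).tolist())
im=viewer.read_camera('top'); print(im[288:298,390:402].mean(2).mean(1).round()); print(im[220:235,391:395].mean(2).mean(1).round())
E
```

```text
[[400.1, 225.9], [400.7, 225.4], [401.0, 290.0], [399.5, 290.0]]
[[391.4, 225.8], [391.9, 225.4], [392.1, 289.9], [390.8, 289.9]]
[162. 163. 164. 114.  97.  99.  99.  99. 100.  99.]
[ 84.  90. 124. 126. 127. 131.  86. 151. 158. 157. 156. 155. 154. 155.
 155.]
```

It came free and slid forward, and the forces are near zero. About 1.5 mm remains, so I'll continue to the stop.

>>> step_arm(motion=[-0.0004,0,0,0,0,0,-0.0008,0,0,0,0,0,-0.0012,0,0,0,0,0,-0.0016,0,0,0,0,0,-0.002,0,0,0,0,0,-0.002,0,0,0,0,0])

```text
t: 16.0
ee_pos: [0.5684, 0.0362, 0.0359]
tool_rot: [-180.0, -0.1, 179.3]
wrist_force: [-2.8, 0.2, 0.9]
gripper_width: 0.0336
finger_force: 30.0
```

>>> step_arm(motion=[-0.0004,0,0.0002,0,0,0,-0.0007,0,0.0005,0,0,0,-0.0007,0,0.0008,0,0,0,-0.0007,0,0.0008,0,0,0])

```text
t: 16.33
ee_pos: [0.5684, 0.0363, 0.0356]
tool_rot: [180.0, -0.1, 179.3]
wrist_force: [-6.1, 1.1, 9.1]
gripper_width: 0.0337
finger_force: 30.0
```

```bash
python3 - <<'E'
from h import *
im=viewer.read_camera('top'); print(im[286:298,390:402].mean(2).mean(1).round()); print(im[220:235,391:395].mean(2).mean(1).round())
E
```

```text
[162. 162. 163. 167. 121.  99.  98.  99.  99. 100. 100.  99.]
[ 85.  90. 124. 126. 127. 126. 144. 156. 158. 156. 155. 154. 155. 155.
 163.]
```

The sleeve is now against the stop: the gap is gone and the rear edge is at row 290, as predicted. I'll relieve the preload and release.

>>> step_arm(motion=[0.0003,0,-0.0005,0,0,0,0.0005,0,-0.0006,0,0,0,0.0005,0,-0.0006,0,0,0])

```text
t: 16.63
ee_pos: [0.5684, 0.0363, 0.0357]
tool_rot: [-180.0, -0.1, 179.3]
wrist_force: [-5.0, -0.2, 3.9]
gripper_width: 0.0336
finger_force: 30.0
```

>>> step_arm(motion=[0,0,0,0,0,0,0,0,0,0,0,0,0,0,0,0,0,0,0,0,0,0,0,0,0,0,0,0,0,0,0,0,0,0,0,0,0,0,0,0,0,0,0,0,0,0,0,0], jaw=0)

```text
t: 17.3
ee_pos: [0.5692, 0.0365, 0.0358]
tool_rot: [180.0, 0.0, 179.3]
wrist_force: [-0.1, -0.4, 0.2]
gripper_width: 0.0845
finger_force: 0.0
```

>>> step_arm(motion=[0,0,-0.004,0,0,0,0,0,-0.014,0,0,0,0.004,0,-0.03,0,0,0,0.01,0,-0.05,0,0,0,0.02,0,-0.075,0,0,0,0.03,0,-0.1,0,0,0,0.04,0,-0.13,0,0,0,0.05,0,-0.16,0,0,0,0.055,0,-0.19,0,0,0,0.055,0,-0.22,0,0,0,0.055,0,-0.25,0,0,0,0.055,0,-0.275,0,0,0,0.055,0,-0.29,0,0,0,0.055,0,-0.295,0,0,0,0.055,0,-0.295,0,0,0])

```text
t: 18.55
ee_pos: [0.5145, 0.0371, 0.3326]
tool_rot: [179.9, 0.2, 179.3]
wrist_force: [-0.4, 0.4, -0.5]
gripper_width: 0.0922
finger_force: 0.0
```

```bash
python3 - <<'E'
from h import *
k=jig(J,YAW,[100-190*np.cos(1.607),0,81+190*np.sin(1.607)-19])[0]; print(k); delta(k,179.3); print(status.observe()['ee_pos'])
im=viewer.read_camera('top'); g=im.mean(2)
print(g[284:296,390:402].mean(1).round(),g[220:232,391:395].mean(1).round(), g[280,375:425].round())
# knob location in top image
sub=(im[130:230,370:460].max(2)<45).astype('u1'); n,l,s,c=cv2.connectedComponentsWithStats(sub); i=1+np.argmax(s[1:,4]); print(s[i],c[i]+[370,130], w2p('top',k+[0,0,.019]))
E
```

```text
[0.67516898 0.03537476 0.2518755 ]
t 18.55 tool shift [-0.1604  0.0003  0.0812] turn [ 0.05  0.19 -0.03] F [-0.4  0.4 -0.5] w 0.09216444261336973
[0.51447338 0.03710039 0.33258914]
[39. 39. 39. 39. 39. 39. 39. 39. 39. 39. 39. 39.] [ 83.  88. 120. 122. 123. 123. 149. 159. 159. 158. 157. 155.] [35. 42. 44. 44. 42. 43. 44. 43. 43. 43. 42. 42. 41. 43. 42. 41. 42. 42.
 42. 40. 41. 42. 42. 35. 33. 31. 33. 34. 32. 31. 32. 32. 31. 32. 28. 62.
 67. 65. 62. 63. 63. 62. 62. 62. 63. 62. 61. 62. 61. 61.]
[ 37  28  34  25 722] [423.95844875 169.72576177] [[423.40117146 170.16814446]]
```

The sleeve still touches the stop, and the grip is within 1 px of prediction. I'll regrasp it.

>>> step_arm(motion=[-0.006,0,0,0,0,0,-0.02,0,0,0,0,0,-0.04,0,0,0,0,0,-0.06,0,0,0,0,0,-0.08,0,0,0,0,0,-0.1,0,0,0,0,0,-0.12,0,0,0,0,0,-0.14,0,0,0,0,0,-0.154,0,0,0,0,0,-0.16,0,0.005,0,0,0,-0.1605,0,0.02,0,0,0,-0.1605,0,0.04,0,0,0,-0.1605,0,0.06,0,0,0,-0.1605,0,0.074,0,0,0,-0.1605,0,0.08,0,0,0,-0.1605,0,0.08,0,0,0,-0.1605,0,0.08,0,0,0])

```text
t: 20.02
ee_pos: [0.6744, 0.035, 0.2505]
tool_rot: [-180.0, -0.0, 179.3]
wrist_force: [0.2, 0.4, 0.8]
gripper_width: 0.0917
finger_force: 0.0
```

>>> step_arm(motion=[0,-0.0005,0,0,0,0,0,-0.0005,0,0,0,0,0,-0.0005,0,0,0,0,0,-0.0005,0,0,0,0,0,-0.0005,0,0,0,0,0,-0.0005,0,0,0,0,0,-0.0005,0,0,0,0,0,-0.0005,0,0,0,0,0,-0.0005,0,0,0,0,0,-0.0005,0,0,0,0,0,-0.0005,0,0,0,0,0,-0.0005,0,0,0], jaw=1)

```text
schema error: expected a multiple of 6 numbers
```

>>> step_arm(motion=[0,0,0,0,0,0,0,0,0,0,0,0,0,0,0,0,0,0,0,0,0,0,0,0,0,0,0,0,0,0,0,0,0,0,0,0,0,0,0,0,0,0,0,0,0,0,0,0,0,0,0,0,0,0,0,0,0,0,0,0,0,0,0,0,0,0], jaw=1)

```text
t: 20.93
ee_pos: [0.6746, 0.0362, 0.2508]
tool_rot: [179.9, 0.0, 179.3]
wrist_force: [0.6, 3.5, 0.5]
gripper_width: 0.0401
finger_force: 30.0
```

```bash
python3 -c "
from h import *
s=status.observe();print(s['ee_pos'],s['wrist_force'],s['finger_force'],s['gripper_width'])
for a in np.arange(1.65,.0,-.05): print('%.2f %.1f %.1f'%(a,190*(np.cos(a-.048)-np.cos(1.602)),-190*(np.sin(a-.048)-np.sin(1.602))),end=' | ')"
```

```text
[0.67456174 0.03617973 0.25084124] [0.5717347  3.4521512  0.50464682] 29.99861927703023 0.04010793746334853
1.65 0.0 -0.0 | 1.60 9.5 -0.1 | 1.55 19.0 0.4 | 1.50 28.4 1.2 | 1.45 37.8 2.6 | 1.40 47.2 4.4 | 1.35 56.4 6.7 | 1.30 65.5 9.5 | 1.25 74.4 12.7 | 1.20 83.2 16.3 | 1.15 91.8 20.4 | 1.10 100.1 24.9 | 1.05 108.3 29.8 | 1.00 116.1 35.1 | 0.95 123.7 40.8 | 0.90 131.0 46.9 | 0.85 138.0 53.3 | 0.80 144.7 60.1 | 0.75 151.0 67.2 | 0.70 157.0 74.6 | 0.65 162.5 82.3 | 0.60 167.7 90.3 | 0.55 172.5 98.5 | 0.50 176.8 106.9 | 0.45 180.8 115.6 | 0.40 184.3 124.4 | 0.35 187.3 133.4 | 0.30 189.9 142.5 | 0.25 192.1 151.8 | 0.20 193.7 161.1 | 0.15 194.9 170.6 | 0.10 195.7 180.0 | 0.05 195.9 189.5 |
```

>>> step_arm(motion=[0.004,0.0005,0,0,0,0,0.0095,0.0005,0,0,0,0,0.0143,0.0005,0.0002,0,0,0,0.019,0.0005,0.0004,0,0,0,0.0237,0.0005,0.0008,0,0,0,0.0284,0.0005,0.0012,0,0,0,0.0331,0.0005,0.0019,0,0,0,0.0378,0.0005,0.0026,0,0,0,0.0425,0.0005,0.0035,0,0,0,0.0472,0.0005,0.0044,0,0,0,0.0518,0.0005,0.0055,0,0,0,0.0564,0.0005,0.0067,0,0,0,0.061,0.0005,0.0081,0,0,0,0.0655,0.0005,0.0095,0,0,0,0.0699,0.0005,0.0111,0,0,0,0.0744,0.0005,0.0127,0,0,0,0.0788,0.0005,0.0145,0,0,0,0.0832,0.0005,0.0163,0,0,0,0.0875,0.0005,0.0183,0,0,0,0.0918,0.0005,0.0204,0,0,0])

```text
t: 22.6
ee_pos: [0.5815, 0.0372, 0.2297]
tool_rot: [180.0, -0.1, 179.3]
wrist_force: [-2.2, 4.8, -1.8]
gripper_width: 0.0399
finger_force: 30.0
```

>>> step_arm(motion=[0.0083,0,0.0045,0,0,0,0.0165,0,0.0094,0,0,0,0.0243,0,0.0147,0,0,0,0.0319,0,0.0204,0,0,0,0.0392,0,0.0265,0,0,0,0.0462,0,0.0329,0,0,0,0.0529,0,0.0397,0,0,0,0.0592,0,0.0468,0,0,0,0.0652,0,0.0542,0,0,0,0.0707,0,0.0619,0,0,0,0.0759,0,0.0699,0,0,0,0.0807,0,0.0781,0,0,0,0.085,0,0.0865,0,0,0,0.089,0,0.0952,0,0,0,0.0925,0,0.104,0,0,0,0.0955,0,0.113,0,0,0,0.0981,0,0.122,0,0,0,0.1003,0,0.1314,0,0,0,0.1019,0,0.1407,0,0,0,0.1025,0,0.1445,0,0,0])

```text
t: 24.27
ee_pos: [0.4784, 0.0384, 0.0845]
tool_rot: [-180.0, -0.2, 179.3]
wrist_force: [-2.4, 6.4, -2.3]
gripper_width: 0.0399
finger_force: 30.0
```

>>> step_arm(motion=[0.0004,0,0.003,0,0,0,0.0006,0,0.006,0,0,0,0.0008,0,0.009,0,0,0,0.001,0,0.0115,0,0,0,0.0012,0,0.013,0,0,0,0.0012,0,0.014,0,0,0,0.0012,0,0.0145,0,0,0,0.0012,0,0.0145,0,0,0])

```text
t: 24.93
ee_pos: [0.4771, 0.0384, 0.0707]
tool_rot: [-180.0, -0.2, 179.3]
wrist_force: [-3.8, 6.6, -2.5]
gripper_width: 0.0402
finger_force: 30.0
```

>>> step_arm(motion=[0,0,0.0006,0,0,0,0,0,0.0012,0,0,0,0,0,0.0018,0,0,0,0,0,0.0023,0,0,0,0,0,0.0023,0,0,0])

```text
t: 25.35
ee_pos: [0.477, 0.0384, 0.0684]
tool_rot: [-180.0, -0.2, 179.3]
wrist_force: [-3.8, 6.1, -1.6]
gripper_width: 0.0397
finger_force: 30.0
```

>>> step_arm(motion=[0,0,0.0005,0,0,0,0,0,0.001,0,0,0,0,0,0.0015,0,0,0,0,0,0.0015,0,0,0,0,0,0.0015,0,0,0])

```text
t: 25.77
ee_pos: [0.4769, 0.0384, 0.0669]
tool_rot: [-180.0, -0.2, 179.3]
wrist_force: [-3.2, 6.4, -2.5]
gripper_width: 0.0395
finger_force: 30.0
```

>>> step_arm(motion=[0,0,0.0005,0,0,0,0,0,0.001,0,0,0,0,0,0.0015,0,0,0,0,0,0.0015,0,0,0,0,0,0.0015,0,0,0])

```text
t: 26.18
ee_pos: [0.4769, 0.0384, 0.0659]
tool_rot: [180.0, -0.2, 179.3]
wrist_force: [-5.5, 5.4, 2.6]
gripper_width: 0.0393
finger_force: 30.0
```

The arm is bearing: the force sign flipped at leaf ≈0.075–0.08, as expected. I'll release and lift away.

>>> step_arm(motion=[0,0,-0.0005,0,0,0,0,0,-0.0005,0,0,0,0,0,-0.0005,0,0,0])

```text
t: 26.43
ee_pos: [0.4769, 0.0384, 0.0661]
tool_rot: [180.0, -0.2, 179.3]
wrist_force: [-3.3, 5.4, 0.0]
gripper_width: 0.0398
finger_force: 30.0
```

>>> step_arm(motion=[0,0,0,0,0,0,0,0,0,0,0,0,0,0,0,0,0,0,0,0,0,0,0,0,0,0,0,0,0,0,0,0,0,0,0,0,0,0,0,0,0,0,0,0,0,0,0,0], jaw=0)

```text
t: 27.1
ee_pos: [0.4791, 0.038, 0.0666]
tool_rot: [-180.0, 0.0, 179.3]
wrist_force: [0.2, -0.6, -0.8]
gripper_width: 0.0904
finger_force: 0.0
```

>>> step_arm(motion=[0,0,-0.01,0,0,0,0,0,-0.03,0,0,0,0.01,0,-0.055,0,0,0,0.03,0.03,-0.08,0,0,0,0.04,0.06,-0.11,0,0,0,0.05,0.09,-0.14,0,0,0,0.05,0.12,-0.17,0,0,0,0.05,0.15,-0.19,0,0,0,0.05,0.18,-0.2,0,0,0,0.05,0.21,-0.2,0,0,0,0.05,0.24,-0.2,0,0,0,0.05,0.26,-0.2,0,0,0,0.05,0.27,-0.2,0,0,0,0.05,0.27,-0.2,0,0,0,0.05,0.27,-0.2,0,0,0])

```text
t: 28.35
ee_pos: [0.4326, 0.3077, 0.2666]
tool_rot: [-179.9, -0.0, 179.3]
wrist_force: [-1.3, -0.6, -0.2]
gripper_width: 0.0919
finger_force: 0.0
```

```bash
python3 - <<'E'
from h import *
im=viewer.read_camera('top'); a=cv2.imread('pics/top0.png')[:,:,::-1]; g=im.mean(2)
def dark(i,r):
    y0,y1,x0,x1=r; sub=(i[y0:y1,x0:x1].max(2)<45).astype('u1'); n,l,s,c=cv2.connectedComponentsWithStats(sub); k=1+np.argmax(s[1:,4]); return c[k]+[x0,y0],s[k,4]
r=(295,330,380,425); print('knob before',dark(a,r),'now',dark(im,r))
for z,x in((.072,-89.8),(.087,-89.9)): print(w2p('top',jig(J,YAW,[x,0,z*1000])))
print(g[284:296,388:393].mean(1).round(),g[220:232,388:393].mean(1).round())
s=cv2.imread('pics/scene0.png')[:,:,::-1]; n=viewer.read_camera('scene')
for nm,(y0,y1,x0,x1) in dict(elbow=(205,275,262,308),jar=(130,172,280,320),tape=(255,320,170,235)).items():
    print(nm, np.abs(im[y0:y1,x0:x1].astype(int)-a[y0:y1,x0:x1]).mean())
r=(225,265,410,450);print('scene knob before',dark(s,r),'now',dark(n,r)); print(w2p('scene',jig(J,YAW,[[-89.8,0,72],[-89.9,0,86]])))
E
```

```text
knob before (array([402.24330357, 310.59151786]), np.int32(448)) now (array([403.70394737, 311.10087719]), np.int32(456))
[[401.71158943 310.91365341]]
[[403.09442398 311.36644731]]
[129. 130. 131. 130. 130. 133. 105.  97.  98.  97.  97.  98.] [ 64.  87. 123. 125. 126. 127. 108. 115. 117. 128. 129. 128.]
elbow 9.01583850931677
jar 7.033730158730159
tape 7.289151873767258
scene knob before (array([430.48034934, 246.25545852]), np.int32(458)) now (array([431.70394737, 239.15131579]), np.int32(456))
[[431.03373048 247.26536982]
 [432.15971006 240.68520043]]
```

```bash
python3 -c "
from station import job_done
print(job_done())"
```

```text
the job is handed in; nothing more can be done
None
```

The job is handed in at about 28 s: the arm was opened into the catch, the sleeve laid in the V-rests against the stop plate, and the arm eased back down onto it. In the final images the grip sits where an arm resting on the sleeve should be, and I never touched the elbow, tape roll or screw jar.

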